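# Clear the light box deck and hold its sprung shutter half open

## Robot

A 6-joint arm with a two-finger parallel gripper is mounted at the origin on the work surface. World frame = base frame: x ahead of the robot, y to its left, z up, the work surface at z = 0. Lengths are in mm, angles in degrees, forces in N, time in s.
With the tool pointing down it reaches from about 375 to 900 mm from the base axis. Payload 3.1 kg.
Tool frame: the origin (TCP) lies on the centre line of the jaws, within the pads' length; the fingertips stand 19 mm ahead of it and the grasp point (between the pads) is the TCP (manip.tcp_to_tips is the distance from the TCP to the fingertips, in mm); x points along the fingers, z is the direction in which the jaws open and shut, and the axes are right-handed (so a half turn about x gives the same grasp; the last joint's range is limited). The gripper opens to 85 mm and grips with 20 to 120 N. Pads are 22 mm wide; open, the fingers measure 114 mm over their backs; the gripper's body (76 mm by 85 mm) begins 54 mm behind the grasp point. The pads swing forward as they close: fully open they stand 13 mm farther back than shut.
Start: joints at [64.257, 30.224, 82.088, -0, 67.689, -10.227], TCP at [167.148, 602.211, 250.31] pointing down, gripper open.
Joint ranges: [-176.69, 176.69], [-43.24, 126.21], [12.49, 139.97], [-82, 262], [0, 151.66], [-163.58, 163.58]. Speed limits (degrees/s): [159.86, 159.86, 180, 180, 180, 180].

## Interface

Orientations are given as a 3x3 rotation matrix whose columns are the frame's x, y, z axes.
In Python, from cell import state, viewer, ticket, manip gives the robot as it stands.
- The arm moves only by the shell command python3 -m handwheel 'ROWS'. ROWS is JSON, a list of rows, each a list of 3 entries, a list of its own where there are three numbers: the finger opening in cm, from 0 to 8.54, then the shift along the tool's x, y, z in cm, then the turn about the tool's x in rad. A call has 1 to 12 rows; each row shifts and turns the commanded pose from where the row before left it, along the tool's axes as they then stand; what a row does not reach is not made up. A row lasts 1/10 s, in which the tool goes at most 50 mm and 8.59 degrees, less where a joint would pass 70% of its speed; a pose out of reach is approached as far as the arm can. A call with a gripper value outside its range is refused whole. The fingers move at their own pace and stop on an object; the grip force is fixed at half the most. Time passes only in rows, so rows that do not move let the fingers close. It gives the time, the measured TCP pose, the force and the opening at its end, in the units of the state.
- state(): the state, without advancing time (a new reading comes with each control period).
- viewer.camera(name): name is "scene" or "side" or "wrist"; returns (picture, depth): 420x560x3 uint8, red, green, blue; 420x560 float32, mm along the optical axis (not along the pixel's ray), 0 where there is no reading.
- viewer.camera_params(name): a dict with "intrinsics" (3x3 intrinsics, pixels), "rvec" (rotation vector, rad) and "tvec" (3), from world to camera coordinates, as OpenCV has them. Camera axes: x right, y down, z forward; pixel columns grow to the right and rows downward; lengths in mm; the calibration is good to about 2 mm. A picture is of the moment at which its call begins: read the wrist's pose just before it. camera_params takes no time and is no camera call; for the wrist camera it gives the pose at the moment of the call.
- ticket.sign_off(): hands the job in, once; it reports no verdict.
The state is a dict: "clock": time; "joint_positions": joint angles; "qd": joint speeds; "joint_efforts": joint torques, N m; "tcp_pos": TCP position; "ee_rot": TCP orientation; "wrist_force": force on the tool from outside, world axes, zero at the start; "wrist_torque": the same for the moment, N m; "gripper_width": finger opening in mm.
Only numpy, scipy, OpenCV 4.12 (cv2) and the standard library are available. Lean on these libraries where they do the work, as an engineer would, in place of code of your own. Each camera call takes 0.05 s, during which the arm holds its last target.

## Task

Pick up the scraper block and with it, not with the fingers, wipe all three loose ceramic chips along the white deck of the light box into the catch tray at its end. Then, with the block still in the grip, push the orange tab of the sprung shutter towards the tray until its red pointers stand in the green bands, which is half open, and finish while holding it there with the block. Never let the shutter go all the way open, and leave the bottle, the jar and the beaker alone.

Things in the scene. Friction and masses are not known exactly. Their poses are not given: they have to be found in the camera images.
- lightbox: light box, grey housing fixed to the bench, 124 x 390 x 59 mm (its x, y, z). Origin on the bench, mid-width; along its y it spans -225 to +165 mm. On top a lane 96 mm wide runs along its y between side walls 14 mm thick, tops 59 mm up. From +y to -y: end wall (y 151 to 165 mm, same height), dark shutter over a lit window, white deck, open edge at y = -145 mm, catch tray
- deck (a point): middle of the white deck's surface, 45 mm above the bench, at y = -40 mm on the light box. The chips lie on the deck. It is level and free from the closed shutter's edge (y = 65 mm) to the open edge over the tray (y = -145 mm). The chips lie between y = -137 and +8 mm, so 57 mm next to the closed shutter are bare, enough to set the scraper down
- tray (a point): centre of the blue catch tray's inner floor, 6 mm above the bench, at y = -181 mm on the light box; inside 96 mm (x) by 72 mm (y), walls up to 59 mm above the bench, on the deck side closed by the deck's end face, 45 mm high
- shutter (a joint): travel of the shutter towards the tray (-y of the light box), m: 0 closed (start), 0.060 fully open, 0.030 half open, pointers mid-band. A spring pulls it shut: about 3.6 N closed, 7.2 N at half, 10.8 N fully open, plus about 0.4 N friction; let go, it closes
- half_mark (a point): midway between the two green bands, 59 mm above the bench, at y = 42 mm on the light box. The bands lie on the tops of both side walls, each 12 mm long (y 36 to 48 mm, shutter travel 36 to 24 mm); the tab and its pointers stand at this y when the shutter is half open. Thin black lines mark closed and fully open
- tab (a point): centre of the shutter's upright orange tab: 70 mm (x) by 8 mm (y), from 51.5 to 76.5 mm above the bench; closed at y = 72 mm on the light box; push its +y face. Red pointers reach from its sides over the walls, 62 to 66 mm up. The shutter plate, top 51.5 mm above the bench, reaches 69 mm behind the tab's +y face and 3 mm ahead of the other
- scraper_mid (a point): scraper block, upright on the bench at the light box's robot side: foot 84 mm (its x) by 26 mm (its y), 30 mm high, blue with black sole; on it a yellow grip 60 mm (x) by 18 mm (y), from 30 to 80 mm height; about 160 g, rigid. This point is its centre, 40 mm above the sole; z up. The foot fits across the lane, 6 mm to spare each side
- chip0_mid (a point): loose terracotta-red ceramic chip, flat, about 24 x 20 x 9 mm, 12 g, lying on the white deck of the light box; this point is its centre
- chip1_mid (a point): loose terracotta-red ceramic chip, flat, about 24 x 20 x 9 mm, 12 g, lying on the white deck of the light box; this point is its centre
- chip2_mid (a point): loose terracotta-red ceramic chip, flat, about 24 x 20 x 9 mm, 12 g, lying on the white deck of the light box; this point is its centre
- amber_bottle: bystander: amber bottle with a red cap, 68 mm across, 150 mm high, to the left; origin under its centre
- white_jar: bystander: white jar with a blue cap, 64 mm across, 80 mm high, to the right; origin under its centre
- beaker: bystander: clear glass beaker, 68 mm across, 85 mm high, to the left, nearer the robot than the bottle; origin under its centre
There are look-alikes about, which are no part of the job. Leave any turquoise look-alike of the part that bears scraper_mid alone.

How it is judged:
By the outcome, as a careful person would: the job done as asked, in the order asked, and still so for the second after the job is handed in, while the arm keeps its last pose, push and grip.
It also fails if it takes over 58 s, if anything falls off the work surface, if the arm or the gripper's body presses on something with over 40 N, if the wrist force passes 120 N, or if a joint passes its speed limit or range.

## Working session

There is one attempt and no reset: what is moved stays moved. The work goes in short steps, Python scripts to look and compute and a shell command to move; the robot and the scene stay as the last step left them, time stands still between calls to the robot, and variables do not carry over. Pictures are saved under pics/ and viewed, and the job is handed in when it is done.

```bash
ls -la; mkdir -p pics; python3 - <<'E'
from cell import state, viewer, ticket, manip
import cv2
s=state();print(s['clock'],s['tcp_pos'],s['ee_rot'],s['gripper_width'],manip.tcp_to_tips)
import numpy as np
for n in("scene","side","wrist"):
    p=viewer.camera_params(n);im,d=viewer.camera(n)
    np.savez(f'pics/{n}0.npz',im=im,d=d,K=p['intrinsics'],r=p['rvec'],t=p['tvec'])
    cv2.imwrite(f'pics/{n}0.png',im[...,::-1])
E
```

```text
total 12
drwxr-xr-x  3 agent agent 4096 Dec  6 19:51 .
drwxr-xr-x 23 root  root  4096 Dec  6 19:51 ..
drwxr-xr-x  2 agent agent 4096 Dec  6 19:51 pics
0.0 [166.86206824 601.60124667 249.31130088] [[-9.51659185e-04 -9.63556320e-01  2.67503854e-01]
 [-2.00831288e-03  2.67505278e-01  9.63554302e-01]
 [-9.99997531e-01  3.79743865e-04 -2.18969642e-03]] 85.13475331686602 19.0
```

View pics/scene0.png

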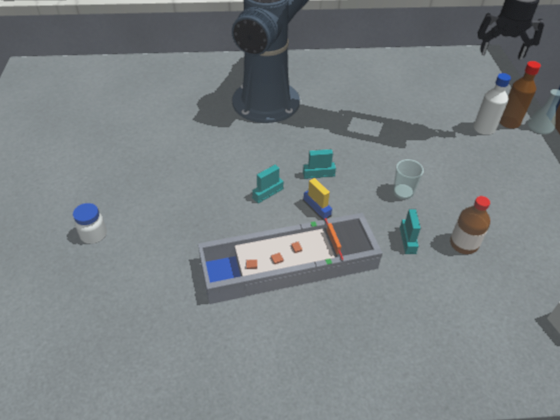

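View pics/side0.png

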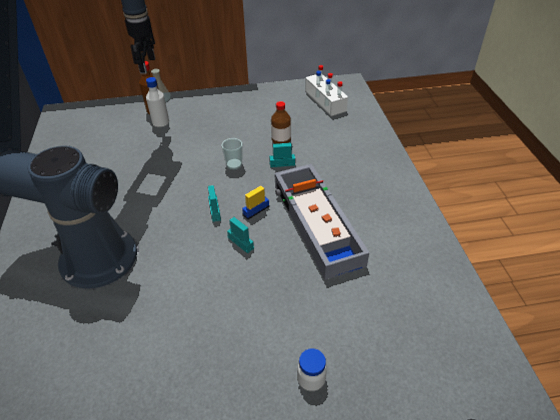

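View pics/wrist0.png

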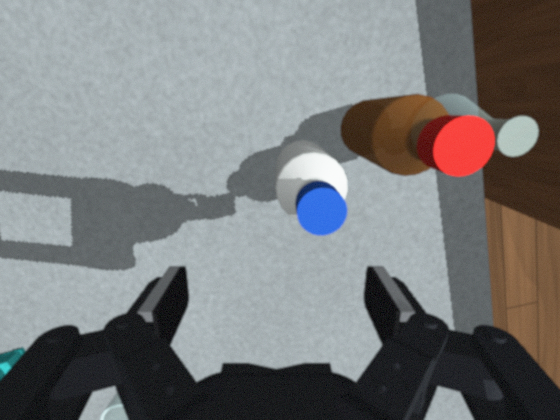

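Candidates for the scraper in the scene view are: blue foot with yellow grip at (318,197), and turquoise look-alikes at (268,183), (320,163) and (411,231). By the description it is the blue/yellow one. In the side view it is at (255,200). The chips are at scene (251,264), (277,258) and (297,247), and the orange tab at (334,238). Next I'll take a close crop and measure.

```bash
cat > h.py <<'E'
import numpy as np, cv2
def load(f):
    z=np.load(f); return z['im'],z['d'],z['K'],cv2.Rodrigues(z['r'])[0],z['t'].reshape(3)
def bp(uv,d,K,R,t):
    uv=np.atleast_2d(uv).astype(int); z=d[uv[:,1],uv[:,0]].astype(float)
    c=np.c_[(uv[:,0]-K[0,2])/K[0,0]*z,(uv[:,1]-K[1,2])/K[1,1]*z,z]
    return (c-t)@R, z>0
def ray(uv,h,K,R,t):
    uv=np.atleast_2d(uv).astype(float)
    c=np.c_[(uv[:,0]-K[0,2])/K[0,0],(uv[:,1]-K[1,2])/K[1,1],np.ones(len(uv))]@R
    o=-R.T@t; return o+c*((h-o[2])/c[:,2])[:,None]
def proj(p,K,R,t):
    c=np.atleast_2d(p)@R.T+t; q=c@K.T; return q[:,:2]/q[:,2:]
def mask(im,name):
    hsv=cv2.cvtColor(im,cv2.COLOR_RGB2HSV);H,S,V=[hsv[...,i].astype(int) for i in range(3)]
    return {'yellow':(H>19)&(H<33)&(S>150)&(V>100),'blue':(H>108)&(H<128)&(S>140)&(V>50),
     'orange':(H>3)&(H<15)&(S>190)&(V>120),'chip':(H<14)&(S>110)&(S<200)&(V>90),
     'green':(H>45)&(H<75)&(S>120),'white':(S<45)&(V>190),'red':((H<4)|(H>175))&(S>180)&(V>100),'turq':(H>80)&(H<98)&(S>120)}[name].astype(np.uint8)
def blobs(m,a=6):
    n,l,s,c=cv2.connectedComponentsWithStats(m)
    return [(s[i,4],c[i],l==i) for i in range(1,n) if s[i,4]>=a]
E
python3 - <<'E'
from h import *
np.set_printoptions(precision=1,suppress=True)
for n in('scene','side'):
    im,d,K,R,t=load(f'pics/{n}0.npz'); print(n,'cam',-R.T@t,K[0,0])
    for c in('yellow','blue','orange','chip','green','red','white','turq'):
        for a,ctr,l in blobs(mask(im,c),8):
            if n=='scene' and not(150<ctr[0]<480 and 130<ctr[1]<310):continue
            if n=='side' and not(180<ctr[0]<380 and 90<ctr[1]<290):continue
            v,u=np.nonzero(l);P,ok=bp(np.c_[u,v],d,K,R,t);P=P[ok]
            print(c,a,ctr,np.median(P,0),np.percentile(P,3,0),np.percentile(P,97,0))
    x0,y0=(190,130) if n=='scene' else(180,130)
    cv2.imwrite(f'pics/{n}0c.png',cv2.resize(im[y0:y0+170,x0:x0+200,::-1],None,fx=3.4,fy=3.4,interpolation=cv2.INTER_CUBIC))
E
```

```text
scene cam [1339.7  -76.1  976.7] 526.5546159162312
yellow 116 [319.2 186.8] [456.9 102.7  81.1] [433.3  85.6  77.5] [478.7 119.2  85.1]
blue 39 [326.2 209.3] [484.6 120.1  30.7] [478.  109.6  26.7] [492.2 129.3  32.8]
blue 479 [219.5 269.4] [ 633.2 -139.6    7.5] [ 604.7 -166.2    3.9] [ 659.3 -114.7   11.2]
chip 174 [334.2 237.6] [609.1 117.9  75.5] [552.5 108.3  55.7] [651.1 126.6  79.9]
chip 54 [296.2 246.7] [615.1  32.7  54.9] [604.2  25.2  51.3] [625.7  39.7  57.9]
chip 67 [276.6 257.9] [644.7 -12.7  55.4] [635.2 -22.7  50.4] [653.3  -3.5  58.7]
chip 66 [251.2 263.6] [655.7 -69.3  54.9] [646.5 -78.2  51.6] [663.2 -58.8  57.8]
green 11 [313.3 223.8] [557.1  77.4  60.8] [549.   74.6  56.2] [559.4  81.3  64.1]
green 13 [328.2 261.2] [663.7  97.   60.7] [660.7  93.4  59.3] [667.7 101.4  64.1]
white 2305 [283.1 251.3] [619.2   4.9  46.7] [572.7 -90.8  43.3] [668.6  94.6  50.4]
turq 349 [320.3 160.1] [337.3 122.9  64.3] [325.3  86.3  24.8] [344.2 158.3  83.6]
turq 504 [269.6 181.4] [399.8 -12.1  48.6] [381.2 -42.    8.1] [420.2  15.   83.4]
turq 11 [312.8 175.8] [341.4 105.4   7.7] [3
[... 887 characters left out ...]
3.7 -80.3  47.4] [661.1 -58.5  58.7]
green 12 [325.1 188.2] [663.5  98.3  60.4] [656.8  93.7  57.7] [668.5 102.8  62.5]
green 11 [290.1 197.4] [553.6  79.3  60.5] [547.4  73.5  56.9] [558.9  81.   64. ]
red 55 [280.3 105.2] [586.  431.7 149.1] [574.5 423.3 137.3] [598.2 447.9 153.7]
white 28 [343.5  94.6] [849.2 587.9  64.4] [843.2 566.3   2.4] [886.6 699.7  68.8]
white 1388 [319.7 216.6] [623.4  -0.2  46.5] [576.7 -91.2  42.8] [676.5  97.9  50.5]
turq 501 [282.  155.3] [567.1 299.7  35.4] [530.2 292.2   1.3] [606.1 313.5  82.4]
turq 285 [213.4 203.9] [330.1  95.5  42.5] [317.7  79.9   4. ] [342.  152.1  83.3]
turq 535 [239.8 234.9] [393.3 -31.2  40. ] [365.  -54.5   3.1] [420.8   4.3  82.2]
```

View pics/scene0c.png

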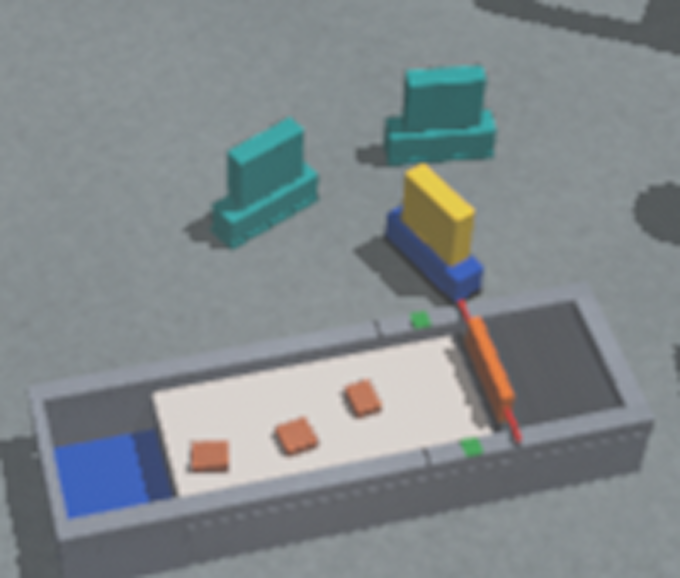

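View pics/side0c.png

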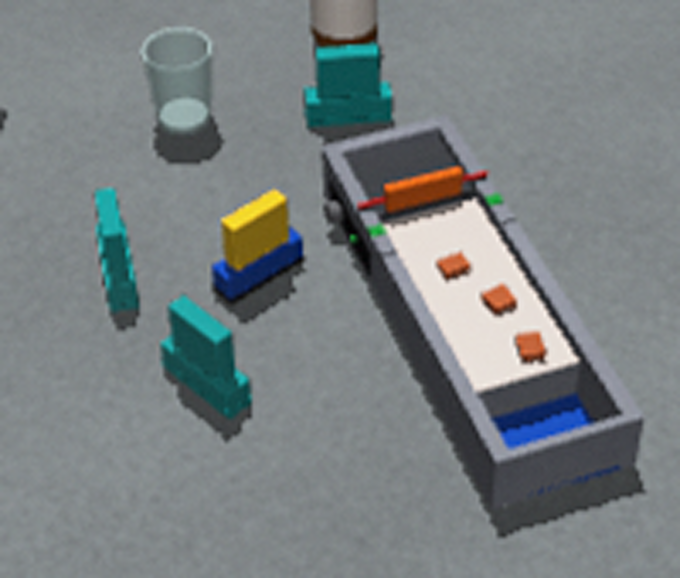

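Crops confirm it: the yellow grip on a blue foot stands at crop (435,230), with three turquoise copies elsewhere. The light box lies at about 10° yaw, with the tray at -y. Next I'll work out where the wrist camera sits and the first transit.

```bash
python3 - <<'E'
from h import *
from cell import state,viewer
np.set_printoptions(precision=2,suppress=True)
im,d,K,R,t=load('pics/wrist0.npz')
s=state();T=np.array(s['ee_rot']);p=np.array(s['tcp_pos'])
c=-R.T@t; print('cam off in tool',T.T@(c-p),'axes',(T.T@R.T).T, K[0,0])
pts=[]
for n in('scene','side'):
    im,d,K,R,t=load(f'pics/{n}0.npz')
    v,u=np.nonzero(mask(im,'yellow'));P,ok=bp(np.c_[u,v],d,K,R,t);P=P[ok]
    Q=P[P[:,2]>74];pts.append(Q)
    print(n,len(Q),cv2.minAreaRect(Q[:,:2].astype(np.float32)))
Q=np.vstack(pts);print(cv2.minAreaRect(Q[:,:2].astype(np.float32)))
# target tcp in tool axes now
g=np.array([455,101,250]);print(T.T@(g-p))
E
```

```text
cam off in tool [-122.4    80.05   -0.35] axes [[-0.    0.    1.  ]
 [-0.31 -0.95  0.  ]
 [ 0.95 -0.31  0.  ]] 305.4613176463077
scene 114 ((455.02117919921875, 102.47486114501953), (56.508575439453125, 17.383695602416992), 30.455244064331055)
side 102 ((452.089599609375, 101.72755432128906), (58.87324523925781, 19.15068817138672), 30.737667083740234)
((452.84014892578125, 102.17079162597656), (60.6165771484375, 19.155942916870117), 30.737667083740234)
[   0.1  -411.53 -405.43]
```

```bash
python3 -m handwheel '[[8.5,[0,-3.4,-3.4],0],[8.5,[0,-3.4,-3.4],0],[8.5,[0,-3.4,-3.4],0],[8.5,[0,-3.4,-3.4],0],[8.5,[0,-3.4,-3.4],0],[8.5,[0,-3.4,-3.4],0],[8.5,[0,-3.4,-3.4],0],[8.5,[0,-3.4,-3.4],0],[8.5,[0,-3.4,-3.4],0],[8.5,[0,-3.4,-3.4],0],[8.5,[0,-3.4,-3.4],0],[8.5,[0,-3.4,-3.4],0]]'; python3 -m handwheel '[[8.5,[0,0,0],-0.135],[8.5,[0,0,0],-0.135],[8.5,[0,0,0],-0.135],[8.5,[0,0,0],-0.135],[8.5,[0,0,0],-0.135],[8.5,[0,0,0],-0.135],[8.5,[0,0,0],0],[8.5,[0,0,0],0]]'
cat > shot.py <<'E'
import sys,numpy as np,cv2
from cell import state,viewer
def shot(n,tag):
    s=state();p=viewer.camera_params(n);im,d=viewer.camera(n)
    np.savez(f'pics/{n}{tag}.npz',im=im,d=d,K=p['intrinsics'],r=p['rvec'],t=p['tvec'],T=s['ee_rot'],p=s['tcp_pos'])
    cv2.imwrite(f'pics/{n}{tag}.png',im[...,::-1])
for a in sys.argv[2:]: shot(a,sys.argv[1])
E
python3 shot.py 1 wrist
```

```text
clock: 1.35
tcp_pos: [451.7, 98.0, 250.3]
ee_rot: [[-0.0, -0.963, 0.268], [0.0, 0.268, 0.963], [-1.0, 0.0, 0.0]]
wrist_force: [0.9, 1.4, 0.8]
gripper_width: 84.8
clock: 2.15
tcp_pos: [451.0, 99.9, 250.2]
ee_rot: [[-0.0, -0.86, -0.511], [0.0, -0.511, 0.86], [-1.0, 0.0, 0.0]]
wrist_force: [-0.4, -0.6, 0.0]
gripper_width: 85.0
```

View pics/wrist1.png

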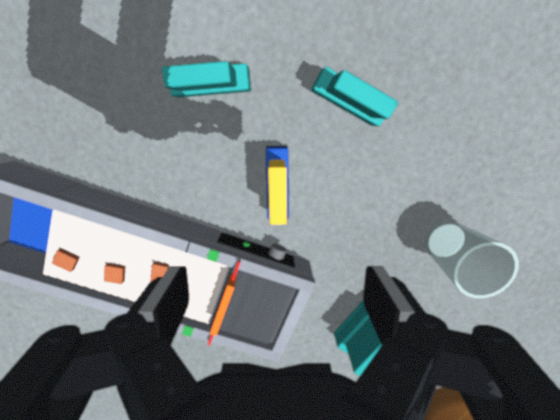

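The wrist view shows the scraper at (278,193) with its long side vertical, so it is aligned across the jaws. The box rim's near-end corner is at (312,285). Measuring both.

```bash
python3 - <<'E'
from h import *
np.set_printoptions(precision=1,suppress=True)
im,d,K,R,t=load('pics/wrist1.npz');z=np.load('pics/wrist1.npz');T,p=z['T'],z['p']
m=mask(im,'yellow');v,u=np.nonzero(m);P,ok=bp(np.c_[u,v],d,K,R,t)
print('yellow z',np.percentile(P[:,2],[5,50,95]))
sel=P[:,2]>75
r=ray(np.c_[u,v][sel],80,K,R,t)
print('rayed',cv2.minAreaRect(r[:,:2].astype(np.float32)),'depth',cv2.minAreaRect(P[sel][:,:2].astype(np.float32)))
c=np.array([*cv2.minAreaRect(r[:,:2].astype(np.float32))[0],60]);print('to grasp, tool',T.T@(c-p))
print('jaw angle',np.degrees(np.arctan2(T[1,2],T[0,2])))
for c,h in(('green',59),('orange',None),('chip',54),('blue',None)):
  for a,ctr,l in blobs(mask(im,c),15):
    vv,uu=np.nonzero(l);Q,ok=bp(np.c_[uu,vv],d,K,R,t);print(c,a,ctr,np.median(Q,0),ray(ctr,h,K,R,t) if h else '')
# rim: points with depth height 55..62
v,u=np.mgrid[0:420,0:560];Q,ok=bp(np.c_[u.ravel(),v.ravel()],d,K,R,t)
rm=(ok&(abs(Q[:,2]-59.5)<3)&(v.ravel()<330)).reshape(420,560)
cv2.imwrite('pics/rim1.png',rm.astype(np.uint8)*255)
im2=cv2.cvtColor(im,cv2.COLOR_RGB2BGR);cv2.imwrite('pics/wr1c.png',cv2.resize(im2[150:370,0:330],None,fx=2.4,fy=2.4,interpolation=cv2.INTER_CUBIC))
E
```

```text
yellow z [61.8 78.9 80.2]
rayed ((448.7698974609375, 100.24826049804688), (63.19916915893555, 15.806713104248047), 32.616817474365234) depth ((429.2061767578125, 87.72334289550781), (109.8183364868164, 15.906207084655762), 32.646549224853516)
to grasp, tool [190.2   1.8   1.4]
jaw angle 120.73299355388848
green 49 [246. 244.] [539.1 109.1  23.8] [[522. 104.  59.]]
green 88 [212.9 254.8] [552.8  78.3  59.2] [[552.9  78.3  59. ]]
green 72 [187.4 330.4] [660.9  98.5  59.3] [[661.3  98.6  59. ]]
orange 15 [231.7 279.5] [568.5 110.5  63.3] 
orange 147 [220.7 307.4] [601.9 115.   75.6] 
chip 333 [ 64.9 259.8] [649.9 -66.3  52.8] [[649.1 -65.9  54. ]]
chip 210 [158.1 270.5] [605.6  32.7  52.9] [[606.7  32.7  54. ]]
chip 315 [113.9 273.2] [637.4 -10.8  52.9] [[636.5 -10.5  54. ]]
chip 359 [223.4 303.5] [597.7 116.1  66.3] [[607.5 119.5  54. ]]
blue 294 [276.6 153.6] [421.3  83.5  28.9] 
blue 1701 [ 29.4 225. ] [ 665.3 -140.5    5.1]
```

View pics/wr1c.png

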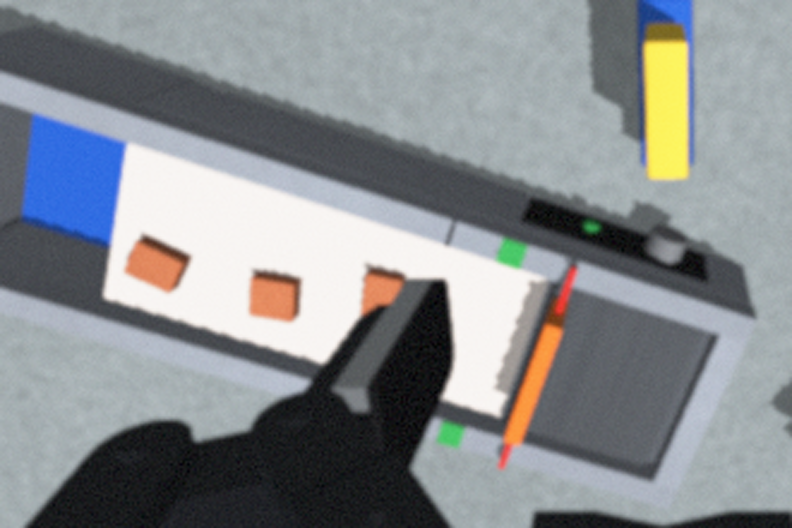

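View pics/rim1.png

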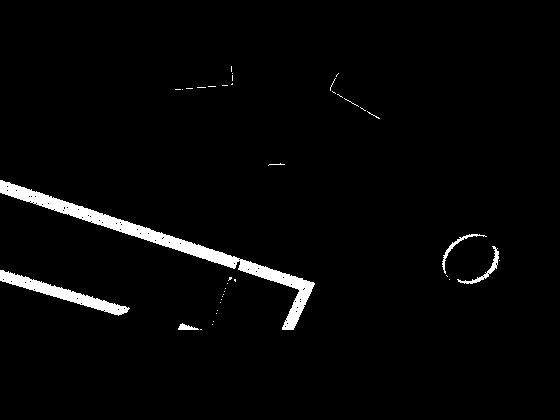

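```bash
cat > fit.py <<'E'
from h import *
np.set_printoptions(precision=2,suppress=True)
def boxfit(f,p0=(616.9,46.7),a0=10.,vmax=330):
    im,d,K,R,t=load(f)
    v,u=np.mgrid[0:420,0:560];uv=np.c_[u.ravel(),v.ravel()];Q,ok=bp(uv,d,K,R,t)
    k=ok&(abs(Q[:,2]-59.3)<2)&(uv[:,1]<vmax)
    X=ray(uv[k],59,K,R,t)[:,:2]
    o=np.array(p0,float);a=np.radians(a0)
    for it in range(6):
        B=np.array([[np.cos(a),np.sin(a)],[-np.sin(a),np.cos(a)]])
        q=(X-o)@B.T
        A=[];b=[]
        # band centre fits: walls x=+-55 , end wall y=158
        for sx in(-1,1):
            w=(abs(q[:,0]-sx*55)<10)&(q[:,1]>-218)&(q[:,1]<148)
            if w.sum()<100: continue
            for lo in range(-220,150,10):
                e=w&(q[:,1]>=lo)&(q[:,1]<lo+10)
                if e.sum()>15:
                    wd=np.ptp(np.percentile(q[e,0],[2,98]))
                    if 11<wd<16: m=np.mean(np.percentile(q[e,0],[2,98]));A.append([1,0,-(lo+5)]);b.append(m-sx*55)
        w=(abs(q[:,1]-158)<10)&(abs(q[:,0])<46)
        for lo in range(-46,46,8):
            e=w&(q[:,0]>=lo)&(q[:,0]<lo+8)
            if e.sum()>15:
                m=np.mean(np.percentile(q[e,1],[2,98]));A.append([0,1,lo+4]);b.append(m-158)
        s,*_=np.linalg.lstsq(np.array(A,float),np.array(b),rcond=None)
        o=o+B.T@s[:2];a+=s[2]
    print(f,'origin',o,'yaw',np.degrees(a),'n',len(b),'rms',np.std(np.array(A)@s-b))
    return o,a
if __name__=='__main__':
    o,a=boxfit('pics/wrist1.npz')
    boxfit('pics/scene0.npz',vmax=420);boxfit('pics/side0.npz',vmax=420)
    B=np.array([[np.cos(a),np.sin(a)],[-np.sin(a),np.cos(a)]])
    for n,p in dict(g1=(552.9,78.3),g2=(661.3,98.6),tab=(601.9,115),c0=(649.9,-66.3),c1=(637.4,-10.8),c2=(605.6,32.7)).items(): print(n,B@(np.array(p)-o))
    im,d,K,R,t=load('pics/wrist1.npz')
    v,u=np.nonzero(mask(im,'yellow'));P,ok=bp(np.c_[u,v],d,K,R,t);s=P[:,2]>77.5
    r=ray(np.c_[u,v][s],80,K,R,t);l=[np.percentile(r@np.array(w),[1,99]) for w in((.842,.539,0),(-.539,.842,0))];print(l,[x.mean() for x in l])
E
python3 fit.py
```

```text
pics/wrist1.npz origin [615.54  46.6 ] yaw 10.511574016544035 n 58 rms 0.3897838572903721
pics/scene0.npz origin [616.26  46.59] yaw 10.506729169878858 n 40 rms 0.4960686362123374
pics/side0.npz origin [616.9  46.7] yaw 10.29572923718613 n 1 rms 0.0
g1 [-55.81  42.6 ]
g2 [54.48 42.78]
tab [-0.93 69.74]
c0 [  13.19 -117.27]
c1 [ 11.02 -60.42]
c2 [-12.31 -11.85]
[array([406.15, 462.58]), array([-165.  , -149.74])] [np.float64(434.364790110228), np.float64(-157.3708264518382)]
```

Box origin is (615.8, 46.6) with yaw 10.5°. The bands come out at y≈42.7, the tab at ≈70 and the chips between -117 and -12, all as described. The scraper centre is (450.6, 101.6). Descending onto it.

```bash
python3 -m handwheel '[[8.5,[3,-0.05,0.15],-0.033],[8.5,[4.5,0,0],0],[8.5,[4.5,0,0],0],[8.5,[4,0,0],0],[8.5,[2,0,0],0],[8.5,[1,0,0],0],[8.5,[0,0,0],0],[8.5,[0,0,0],0]]'; python3 shot.py 2 wrist
```

```text
clock: 3.0
tcp_pos: [451.5, 101.5, 61.0]
ee_rot: [[0.001, -0.841, -0.541], [-0.0, -0.541, 0.841], [-1.0, -0.001, -0.001]]
wrist_force: [0.3, -0.4, 0.7]
gripper_width: 84.8
```

View pics/wrist2.png

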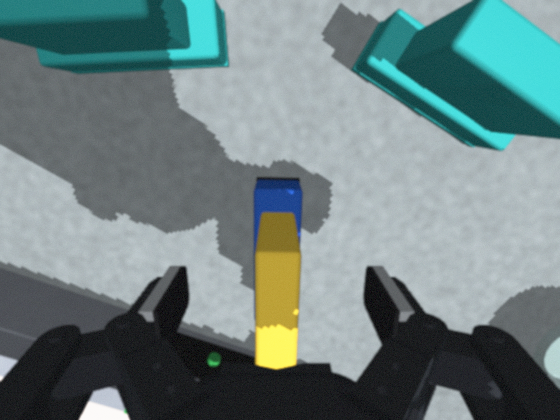

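The grip (x≈278) stands centred between the fingers (188 and 364), so I'll close.

```bash
python3 -m handwheel '[[1,[0,0,0],0],[1,[0,0,0],0],[1,[0,0,0],0],[1,[0,0,0],0],[1,[0,0,0],0],[1,[0,0,0],0],[1,[0,0,0],0],[1,[0,0,0],0],[1,[0,0,0],0],[1,[0,0,0],0]]'; python3 -m handwheel '[[1,[0,0,0],0],[1,[-1,0,0],0],[1,[-2,0,0],0],[1,[-3,0,0],0],[1,[-4,0,0],0],[1,[-2,0,0],0],[1,[0,0,0],0],[1,[0,0,0],0]]'; python3 shot.py 3 wrist side
```

```text
clock: 4.05
tcp_pos: [451.0, 101.5, 60.7]
ee_rot: [[0.001, -0.841, -0.541], [0.0, -0.541, 0.841], [-1.0, -0.001, -0.0]]
wrist_force: [-0.6, -0.1, 5.5]
gripper_width: 17.0
clock: 4.85
tcp_pos: [450.3, 101.5, 180.4]
ee_rot: [[0.0, -0.841, -0.542], [-0.0, -0.542, 0.841], [-1.0, -0.0, -0.0]]
wrist_force: [-0.5, 0.4, -1.2]
gripper_width: 17.4
```

View pics/wrist3.png

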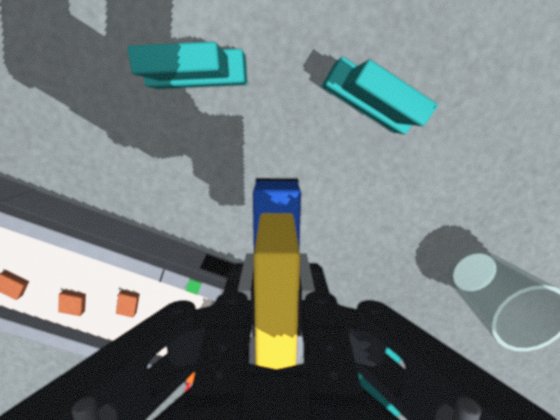

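View pics/side3.png

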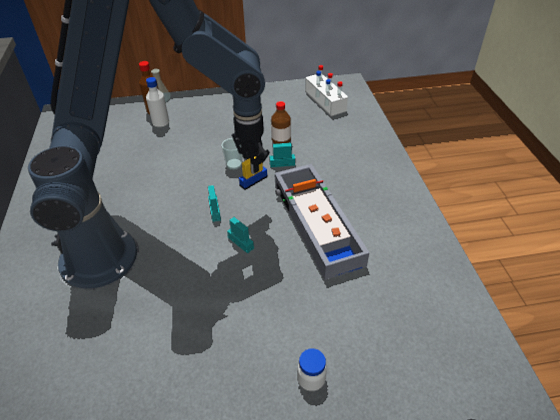

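Held (width 17.4 mm), and the block rises with the gripper. I'll check the block's offset in the grip and compute the way to the deck start.

```bash
cat > grip.py <<'E'
import sys
from h import *
np.set_printoptions(precision=1,suppress=True)
f=sys.argv[1]
im,d,K,R,t=load(f);z=np.load(f);T,p=z['T'],z['p']
for n in('blue','yellow'):
    b=[x for x in blobs(mask(im,n),50) if 230<x[1][0]<330 and x[1][1]>150]
    for a,c,l in b:
        v,u=np.nonzero(l);P,ok=bp(np.c_[u,v],d,K,R,t);q=(P-p)@T;print(n,a,c,'tool xyz pct2/50/98',np.percentile(q,2,0),np.median(q,0),np.percentile(q,98,0))
E
python3 grip.py pics/wrist3.npz
cat > plan.py <<'E'
# usage: plan.py bx by z  -> shift in tool cm ; box frame of tcp
import sys
from h import *
from cell import state
o=np.array([615.8,46.6]);a=np.radians(10.5)
B=np.array([[np.cos(a),np.sin(a)],[-np.sin(a),np.cos(a)]])
s=state();T=np.array(s['ee_rot']);p=np.array(s['tcp_pos'])
np.set_printoptions(precision=2,suppress=True)
jz=np.degrees(np.arctan2(T[1,2],T[0,2]))
print('clock',s['clock'],'tcp box',B@(p[:2]-o),'z',p[2],'turn to box y (rad)',np.radians(jz-100.5),'F',s['wrist_force'],'w',s['gripper_width'],'j6',s['joint_positions'])
if len(sys.argv)>3:
    g=np.array(list(map(float,sys.argv[1:4])));w=np.array([*(o+B.T@g[:2]),g[2]])
    jr=np.radians(100.5); Tn=np.array([[0,-np.sin(jr),np.cos(jr)],[0,np.cos(jr),np.sin(jr)],[-1,0,0]])
    # sign of y: keep x=y cross z
    Tn[:,1]=np.cross(Tn[:,2],Tn[:,0])
    print('now-tool cm',T.T@(w-p)/10,'turned-tool cm',Tn.T@(w-p)/10)
E
python3 plan.py 0 38 180
```

```text
blue 1556 [276.2 199.3] tool xyz pct2/50/98 [ 30.6  18.3 -11. ] [32.1 35.8  0.7] [53.7 40.5 12.7]
yellow 6294 [275.9 292.2] tool xyz pct2/50/98 [-19.4 -23.5  -7.5] [-18.   12.    0.7] [21.4 28.7  8.8]
clock 4.95 tcp box [-153.42   84.24] z 179.17977234151326 turn to box y (rad) 0.3888925368320096 F [-0.7  -0.07 -1.26] w 17.2142204947554 j6 [  -1.22   24.43  109.16   -0.     46.59 -124.  ]
now-tool cm [ -0.13 -12.44 -10.1 ] turned-tool cm [ -0.08 -15.34  -4.62]
```

```bash
python3 -m handwheel '[[1,[0,0,0],0.13],[1,[0,0,0],0.13],[1,[0,0,0],0.13],[1,[0,-3,-0.9],0],[1,[0,-4.1,-1.2],0],[1,[0,-4.1,-1.2],0],[1,[0,-3,-0.9],0],[1,[0,-1.1,-0.4],0],[1,[0,0,0],0],[1,[0,0,0],0]]'; python3 plan.py -0.5 38 109; python3 shot.py 4 wrist;python3 grip.py pics/wrist4.npz
```

```text
clock: 5.95
tcp_pos: [607.0, 84.2, 178.6]
ee_rot: [[-0.006, -0.983, -0.181], [0.0, -0.181, 0.983], [-1.0, 0.005, 0.001]]
wrist_force: [-0.8, 0.3, -1.3]
gripper_width: 17.6
clock 5.95 tcp box [-1.78 38.56] z 178.64114626171715 turn to box y (rad) -0.000978894763738115 F [-0.83  0.25 -1.26] w 17.597873705181367 j6 [  -2.54   34.32   87.49    0.     58.5  -102.99]
now-tool cm [ 6.96 -0.17 -0.06] turned-tool cm [ 6.96 -0.13 -0.06]
blue 1596 [276.4 199.3] tool xyz pct2/50/98 [ 30.6  19.2 -11.4] [32.1 35.9  0.3] [53.1 40.7 12.5]
yellow 6320 [276.  292.2] tool xyz pct2/50/98 [-19.3 -23.5  -7.9] [-18.   12.2   0.3] [21.2 28.8  8.6]
```

View pics/wrist4.png

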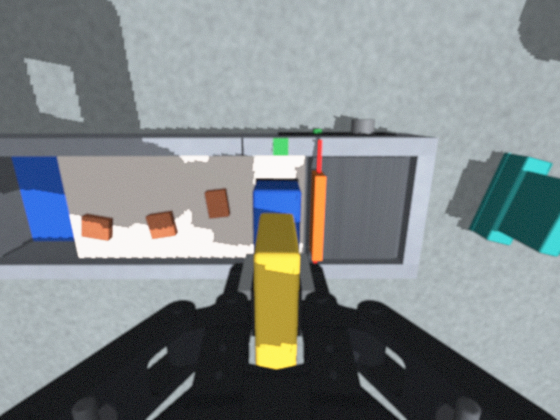

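The lane is straight in view, and the foot stands between the last chip (217,203) and the tab (318,218). I'll check the box fit from here, then lower.

```bash
python3 -c "
from fit import *
boxfit('pics/wrist4.npz',vmax=285)"
python3 -m handwheel '[[1,[2,-0.05,0],0],[1,[2.5,-0.05,0],0],[1,[1.5,-0.05,0],0],[1,[0.6,0,0],0],[1,[0,0,0],0],[1,[0,0,0],0]]'; python3 plan.py 0 38 106; python3 shot.py 5 scene
```

```text
pics/wrist4.npz origin [615.78  46.1 ] yaw 10.606715437702062 n 73 rms 0.3538612285432942
clock: 6.6
tcp_pos: [611.4, 84.3, 115.0]
ee_rot: [[0.001, -0.983, -0.181], [-0.0, -0.181, 0.983], [-1.0, -0.001, -0.0]]
wrist_force: [-0.7, -0.5, -0.4]
gripper_width: 17.3
clock 6.6 tcp box [ 2.55 37.9 ] z 115.01365717936191 turn to box y (rad) -0.0008751056184535148 F [-0.71 -0.52 -0.43] w 17.30811388013529 j6 [  -2.51   39.51   89.47   -0.     50.95 -102.96]
now-tool cm [0.9  0.26 0.01] turned-tool cm [0.9  0.25 0.01]
```

```bash
python3 -m handwheel '[[1,[0,0.3,0],0],[1,[0.5,0,0],0],[1,[0.2,0,0],0],[1,[0,0,0],0],[1,[0,0,0],0]]'; python3 plan.py 0 38 106; python3 shot.py 5 scene side
python3 - <<'E'
import cv2
a=cv2.imread('pics/scene5.png')[190:310,180:400];cv2.imwrite('pics/s5c.png',cv2.resize(a,None,fx=3.5,fy=3.5,interpolation=cv2.INTER_CUBIC))
a=cv2.imread('pics/side5.png')[140:290,250:390];cv2.imwrite('pics/d5c.png',cv2.resize(a,None,fx=4,fy=4,interpolation=cv2.INTER_CUBIC))
E
```

```text
clock: 7.15
tcp_pos: [608.1, 83.7, 107.2]
ee_rot: [[-0.0, -0.983, -0.181], [0.0, -0.181, 0.983], [-1.0, 0.0, 0.0]]
wrist_force: [0.7, -0.6, -0.5]
gripper_width: 17.5
clock 7.15 tcp box [-0.79 37.88] z 107.19509198377001 turn to box y (rad) -0.0010984639312428789 F [ 0.71 -0.61 -0.5 ] w 17.48454004634304 j6 [  -2.58   40.     90.15    0.     49.86 -103.02]
now-tool cm [ 0.12 -0.08  0.01] turned-tool cm [ 0.12 -0.08  0.01]
```

View pics/s5c.png

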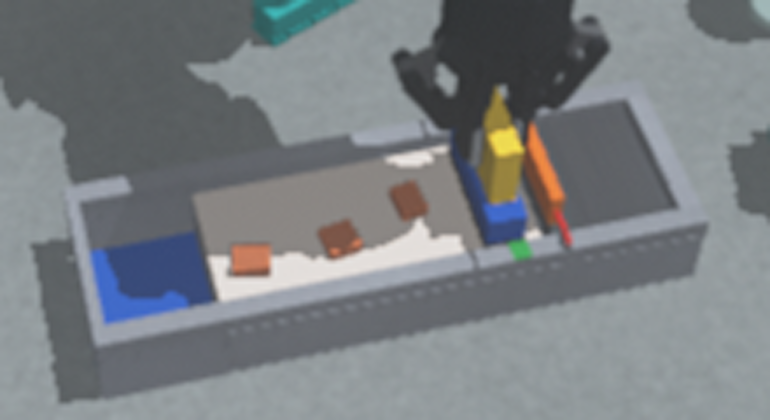

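View pics/d5c.png

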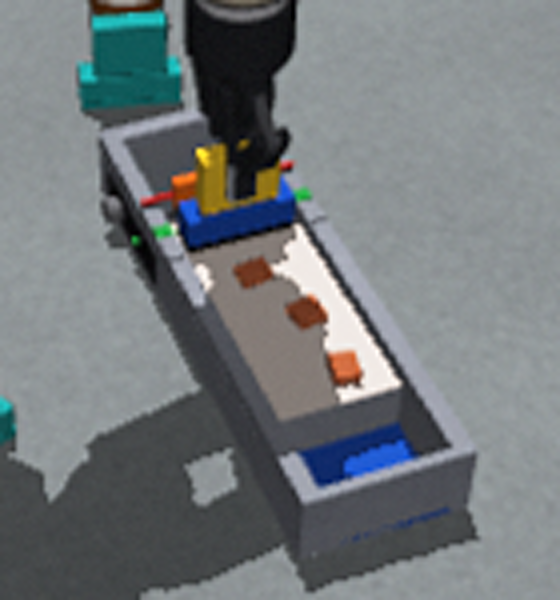

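The block is in the lane between the tab and the chips. I'll lower it to light contact.

```bash
python3 -m handwheel '[[1,[0.1,0,0],0],[1,[0,0,0],0]]';python3 -m handwheel '[[1,[0.05,0,0],0],[1,[0,0,0],0]]'
```

```text
clock: 7.45
tcp_pos: [608.1, 83.7, 106.2]
ee_rot: [[-0.0, -0.983, -0.181], [-0.0, -0.181, 0.983], [-1.0, 0.0, 0.0]]
wrist_force: [-0.8, -0.3, -1.3]
gripper_width: 17.2
clock: 7.65
tcp_pos: [608.2, 83.7, 105.8]
ee_rot: [[0.0, -0.983, -0.181], [-0.0, -0.181, 0.983], [-1.0, -0.0, -0.0]]
wrist_force: [-0.1, 1.1, -1.0]
gripper_width: 17.2
```

```bash
python3 -m handwheel '[[1,[0.05,0,0],0],[1,[0,0,0],0]]'; python3 -m handwheel '[[1,[0.03,0,0],0],[1,[0,0,0],0]]'
```

```text
clock: 7.85
tcp_pos: [608.2, 83.7, 105.8]
ee_rot: [[0.0, -0.983, -0.181], [-0.0, -0.181, 0.983], [-1.0, -0.0, -0.0]]
wrist_force: [-1.9, 0.0, 2.8]
gripper_width: 17.4
clock: 8.05
tcp_pos: [608.1, 83.7, 105.7]
ee_rot: [[0.0, -0.983, -0.181], [-0.0, -0.181, 0.983], [-1.0, -0.0, -0.0]]
wrist_force: [-1.8, 0.1, 4.6]
gripper_width: 17.4
```

Contact at z=105.8, as expected. Wiping now, in two strokes.

```bash
python3 -m handwheel '[[1,[0,0,-0.5],0],[1,[0,0,-1],0],[1,[0,0,-1.2],0],[1,[0,0,-1.2],0],[1,[0,0,-1.2],0],[1,[0,0,-1.2],0],[1,[0,0,-1.2],0],[1,[0,0,-1.2],0],[1,[0,0,-1],0],[1,[0,0,-0.8],0],[1,[0,0,-0.4],0],[1,[0,0,0],0]]'; python3 plan.py 0 -155 106;  python3 shot.py 6 side scene
python3 - <<'E'
import cv2
a=cv2.imread('pics/side6.png')[140:290,250:390];cv2.imwrite('pics/d6c.png',cv2.resize(a,None,fx=4,fy=4,interpolation=cv2.INTER_CUBIC))
E
```

```text
clock: 9.25
tcp_pos: [628.7, -24.3, 105.7]
ee_rot: [[0.002, -0.984, -0.18], [-0.0, -0.18, 0.984], [-1.0, -0.002, -0.0]]
wrist_force: [0.0, 0.8, 5.0]
gripper_width: 17.6
clock 9.25 tcp box [ -0.27 -72.07] z 105.73941765370252 turn to box y (rad) -0.002146547629708002 F [0.03 0.82 4.98] w 17.605102252053783 j6 [ -12.38   40.97   87.92    0.02   51.01 -112.78]
now-tool cm [-0.02 -0.04 -8.29] turned-tool cm [-0.03 -0.03 -8.29]
```

View pics/d6c.png

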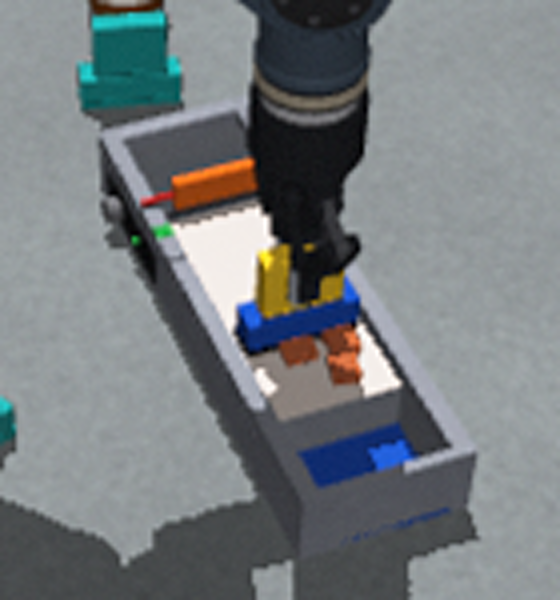

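The chips are gathered ahead of the block at crop (300,350), (340,338) and (345,367). Continuing slowly past the edge.

```bash
python3 -m handwheel '[[1,[0,0,-0.5],0],[1,[0,0,-0.8],0],[1,[0,0,-0.8],0],[1,[0,0,-0.8],0],[1,[0,0,-0.8],0],[1,[0,0,-0.8],0],[1,[0,0,-0.8],0],[1,[-0.08,0,-0.8],0],[1,[0,0,-0.8],0],[1,[0,0,-0.4],0],[1,[0,0,0],0],[1,[0,0,0],0]]'; python3 plan.py 0 -155 106;  python3 shot.py 7 side scene
python3 - <<'E'
import cv2
a=cv2.imread('pics/side7.png')[140:290,250:390];cv2.imwrite('pics/d7c.png',cv2.resize(a,None,fx=4,fy=4,interpolation=cv2.INTER_CUBIC))
E
```

```text
clock: 10.55
tcp_pos: [641.3, -96.3, 105.8]
ee_rot: [[0.001, -0.983, -0.181], [-0.002, -0.181, 0.983], [-1.0, -0.0, -0.002]]
wrist_force: [-0.6, -0.9, 1.2]
gripper_width: 17.4
clock 10.55 tcp box [  -0.93 -145.19] z 105.81631020913667 turn to box y (rad) -0.0008530620409844073 F [-0.58 -0.89  1.16] w 17.421299095023937 j6 [ -18.36   42.13   84.85   -0.11   52.95 -118.75]
now-tool cm [-0.02 -0.09 -0.98] turned-tool cm [-0.02 -0.09 -0.98]
```

View pics/d7c.png

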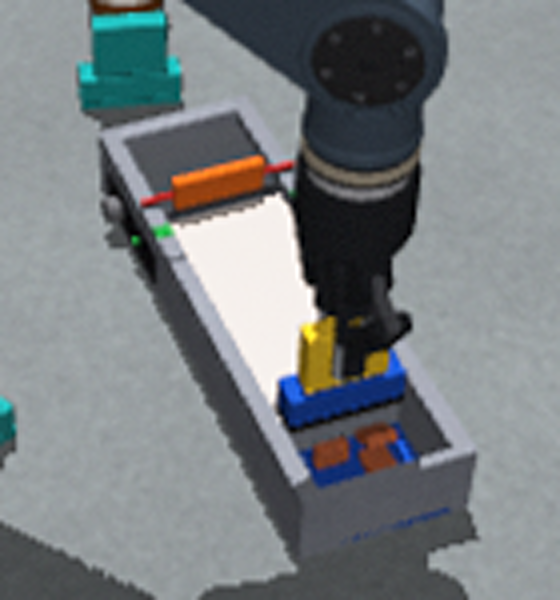

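All three chips appear to be in the tray, at crop (332,452), (378,435) and (380,460). Lifting and returning over the shutter.

```bash
python3 -m handwheel '[[1,[-1,0,0],0],[1,[-2.5,0,0],0],[1,[-2.5,0,0],0],[1,[-1,0,0],0],[1,[0,0,2],0],[1,[0,0,4],0],[1,[0,0,4],0],[1,[0,0,4],0],[1,[0,0,4],0],[1,[0,0,4],0],[1,[0,0,2],0],[1,[0,0,0],0]]'; python3 -m handwheel '[[1,[0,0,0.8],0],[1,[0,0,0],0],[1,[0,0,0],0]]';python3 plan.py 0 106 120;  python3 shot.py 8 side scene wrist; python3 grip.py pics/wrist8.npz
python3 - <<'E'
import cv2
a=cv2.imread('pics/side8.png')[140:290,250:390];cv2.imwrite('pics/d8c.png',cv2.resize(a,None,fx=4,fy=4,interpolation=cv2.INTER_CUBIC))
E
```

```text
clock: 11.85
tcp_pos: [594.6, 145.0, 174.4]
ee_rot: [[-0.004, -0.983, -0.186], [0.001, -0.186, 0.983], [-1.0, 0.004, 0.002]]
wrist_force: [-0.9, 0.1, -1.1]
gripper_width: 17.3
clock: 12.15
tcp_pos: [596.1, 147.9, 175.5]
ee_rot: [[-0.001, -0.984, -0.18], [-0.0, -0.18, 0.984], [-1.0, 0.001, -0.0]]
wrist_force: [-0.3, -0.4, -1.0]
gripper_width: 17.3
clock 12.15 tcp box [ -0.87 103.23] z 175.49704608693648 turn to box y (rad) -0.0019133647801329303 F [-0.33 -0.38 -1.04] w 17.32005818267095 j6 [  3.53  34.56  87.63  -0.02  57.84 -96.85]
now-tool cm [ 5.55 -0.09  0.28] turned-tool cm [ 5.55 -0.09  0.28]
blue 1710 [275.9 200. ] tool xyz pct2/50/98 [ 30.7  15.9 -12. ] [32.1 35.5  0.3] [54.9 40.6 12.8]
yellow 6324 [276.  292.1] tool xyz pct2/50/98 [-19.3 -23.6  -7.9] [-17.9  12.3   0.3] [21.4 28.8  8.6]
```

View pics/d8c.png

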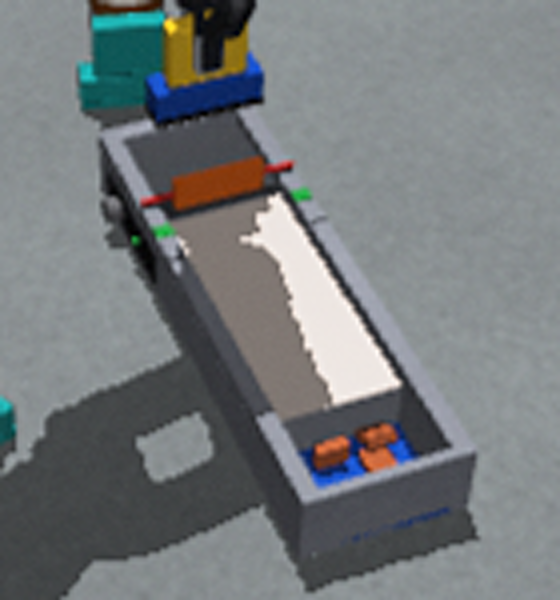

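View pics/wrist8.png

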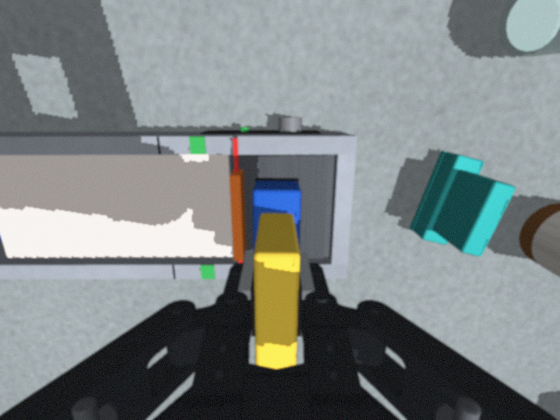

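The deck is clear and all three chips are in the tray. The block stands behind the tab, between it and the end wall. Lowering to sole ≈ 56 mm (plate top at 51.5).

```bash
python3 -m handwheel '[[1,[1.5,-0.1,0],0],[1,[2,0,0],0],[1,[1.5,0,0],0],[1,[0.7,0,0],0],[1,[0,0,0],0],[1,[0,0,0],0]]';python3 plan.py 0 89 117
```

```text
clock: 12.9
tcp_pos: [597.5, 148.6, 118.8]
ee_rot: [[0.0, -0.984, -0.181], [0.0, -0.181, 0.984], [-1.0, -0.0, -0.0]]
wrist_force: [1.6, 0.2, -1.6]
gripper_width: 17.2
clock 12.9 tcp box [  0.58 103.64] z 118.79937385080851 turn to box y (rad) -0.001421137707088573 F [ 1.63  0.16 -1.59] w 17.214459186643428 j6 [  3.58  39.12  89.55  -0.    51.3  -96.84]
now-tool cm [ 0.18  0.06 -1.46] turned-tool cm [ 0.18  0.06 -1.46]
```

```bash
python3 -m handwheel '[[1,[0.15,0.05,-0.5],0],[1,[0,0,-0.7],0],[1,[0,0,-0.6],0],[1,[0,0,-0.5],0],[1,[0,0,-0.5],0],[1,[0,0,-0.4],0],[1,[0,0,0],0]]';python3 plan.py 0 59 117; python3 shot.py 9 scene side wrist
```

```text
clock: 13.6
tcp_pos: [602.6, 117.6, 117.8]
ee_rot: [[0.001, -0.984, -0.18], [0.002, -0.18, 0.984], [-1.0, -0.001, 0.002]]
wrist_force: [-1.3, 4.9, 1.9]
gripper_width: 17.5
clock 13.6 tcp box [-0.04 72.2 ] z 117.84697652372179 turn to box y (rad) -0.0018311863819165382 F [-1.32  4.91  1.86] w 17.52175327536337 j6 [  0.58  39.09  89.87   0.12  51.01 -99.89]
now-tool cm [ 0.08 -0.01 -1.32] turned-tool cm [ 0.08 -0.   -1.32]
```

View pics/wrist9.png

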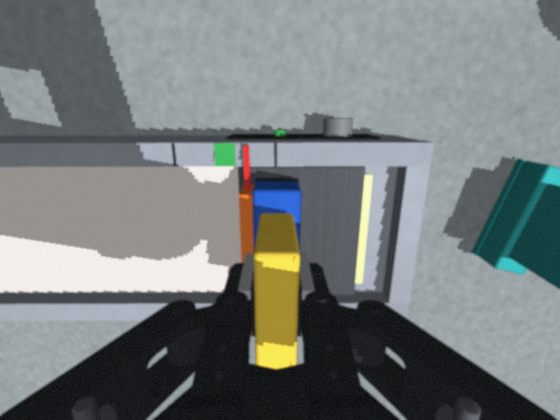

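The tab is moving with the block. The pointer (246,162) is still short of the green band (225,154), so I'll push on by about 13 mm.

```bash
python3 -m handwheel '[[1,[0,0,-0.4],0],[1,[0,0,-0.4],0],[1,[0,0,-0.3],0],[1,[0,0,-0.2],0],[1,[0,0,0],0],[1,[0,0,0],0]]';python3 plan.py 0 59 117; python3 shot.py 10 scene side wrist
cat > ptr.py <<'E'
import sys
from h import *
o=np.array([615.8,46.4]);a=np.radians(10.5)
B=np.array([[np.cos(a),np.sin(a)],[-np.sin(a),np.cos(a)]])
np.set_printoptions(precision=1,suppress=True)
for n in('scene','side','wrist'):
    im,d,K,R,t=load(f'pics/{n}{sys.argv[1]}.npz')
    for c,h in(('green',59),('red',66)):
        for A,ctr,l in blobs(mask(im,c),4):
            r=ray(ctr,h,K,R,t)[0];q=B@(r[:2]-o)
            if abs(q[0])<75 and -20<q[1]<100: print(n,c,A,ctr,'box',q)
    x,y={'scene':(280,200),'side':(260,150),'wrist':(160,120)}[n];w={'wrist':140}.get(n,90)
    cv2.imwrite(f'pics/p{n}{sys.argv[1]}.png',cv2.resize(im[y:y+w,x:x+w,::-1],(600,600),interpolation=cv2.INTER_CUBIC))
E
python3 ptr.py 10
```

```text
clock: 14.35
tcp_pos: [604.8, 105.7, 117.9]
ee_rot: [[0.001, -0.984, -0.181], [0.003, -0.181, 0.984], [-1.0, -0.001, 0.002]]
wrist_force: [-0.4, 6.4, 1.5]
gripper_width: 17.4
clock 14.35 tcp box [-0.05 60.15] z 117.90842588808742 turn to box y (rad) -0.0013990537624456992 F [-0.4   6.45  1.52] w 17.43278346178961 j6 [  -0.57   39.09   89.87    0.19   51.02 -101.11]
now-tool cm [ 0.09 -0.   -0.12] turned-tool cm [ 0.09 -0.   -0.12]
scene green 5 [326.6 260.4] box [52.5 39.5]
side green 4 [325.2 188.8] box [56.1 41.7]
side green 8 [290.8 197.6] box [-53.5  42.7]
side red 9 [294.  194.8] box [-42.9  43.6]
wrist green 72 [297.1 133.1] box [-67.4  73.1]
wrist green 104 [252.2 154.5] box [-55.1  46.9]
wrist green 145 [238.8 154.8] box [-54.9  39. ]
wrist red 183 [246.6 168.9] box [-47.8  44. ]
```

```bash
python3 -c "
import cv2,numpy as np
a=[cv2.resize(cv2.imread(f'pics/p{n}10.png'),(400,400)) for n in('side','wrist')];cv2.imwrite('pics/m10.png',np.hstack(a))"
```

```text
(no output)
```

View pics/m10.png

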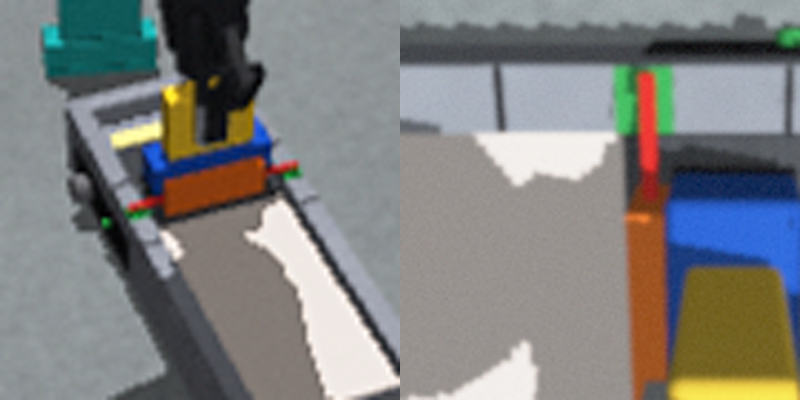

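The pointer is inside the band at y≈43.7, by the wrist view and by block pose. I'll push 1–1.5 mm more to centre it, then check that it holds.

```bash
python3 -m handwheel '[[1,[0,0,-0.12],0],[1,[0,0,0],0],[1,[0,0,0],0],[1,[0,0,0],0]]'; python3 -m handwheel '[[1,[0,0,0],0],[1,[0,0,0],0],[1,[0,0,0],0],[1,[0,0,0],0],[1,[0,0,0],0],[1,[0,0,0],0],[1,[0,0,0],0],[1,[0,0,0],0],[1,[0,0,0],0],[1,[0,0,0],0]]';python3 plan.py 0 59 117; python3 shot.py 11 scene side wrist; python3 ptr.py 11;python3 grip.py pics/wrist11.npz
python3 -c "
import cv2,numpy as np
a=[cv2.resize(cv2.imread(f'pics/p{n}11.png'),(400,400)) for n in('scene','wrist')];cv2.imwrite('pics/m11.png',np.hstack(a))"
```

```text
clock: 14.9
tcp_pos: [604.9, 104.7, 117.9]
ee_rot: [[0.0, -0.983, -0.181], [0.003, -0.181, 0.983], [-1.0, -0.001, 0.003]]
wrist_force: [-0.9, 7.9, 1.0]
gripper_width: 17.5
clock: 15.9
tcp_pos: [604.9, 104.8, 117.9]
ee_rot: [[0.0, -0.983, -0.181], [0.003, -0.181, 0.983], [-1.0, -0.001, 0.003]]
wrist_force: [-1.7, 6.9, 1.2]
gripper_width: 17.2
clock 15.9 tcp box [-0.1  59.17] z 117.8598414604129 turn to box y (rad) -0.0012859840711017534 F [-1.65  6.87  1.16] w 17.216325278237225 j6 [  -0.66   39.09   89.87    0.2    51.02 -101.22]
now-tool cm [ 0.09 -0.01 -0.02] turned-tool cm [ 0.09 -0.01 -0.02]
side green 5 [325.6 188.8] box [57.  41.1]
side green 6 [290.3 197.8] box [-54.9  42.3]
side red 8 [293.5 195.5] box [-45.4  41.3]
wrist green 71 [298.6 133.2] box [-67.3  72.9]
wrist green 109 [239.7 155. ] box [-54.8  38.4]
wrist green 140 [253.3 154.8] box [-54.9  46.5]
wrist red 181 [246.6 168.4] box [-48.1  43. ]
blue 1623 [277.1 199.7] tool xyz pct2/50/98 [ 30.6  18.3 -11.2] [32.2 35.6  0.9] [53.9 40.5 13. ]
yellow 6291 [276.1 291.9] tool xyz pct2/50/98 [-19.3 -23.5  -7.8] [-17.9  12.2   0.3] [20.8 28.8  8.6]
```

View pics/m11.png

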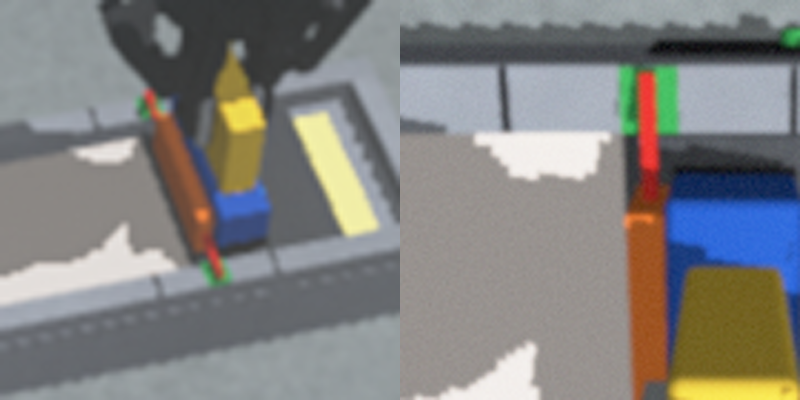

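View pics/side11.png

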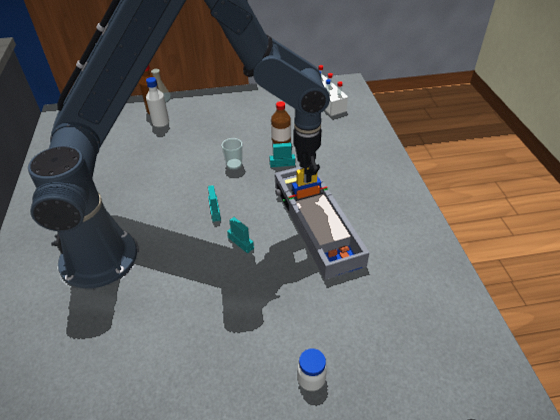

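The pointers stand mid-band on both walls, at y≈41–43 in every view. The push of about 7 N matches the spring at half open, and it held steady for over 1 s. Chips are in the tray and the bystanders are untouched.

```bash
python3 -c "
from cell import ticket
print(ticket.sign_off())"
```

```text
the job is handed in; nothing more can be done
None
```

I handed the job in at about 16 s with everything done in the order asked. The sign-off gave no verdict.

- **Wiping:** I gripped the blue and yellow scraper and set it on the bare deck beside the closed shutter with about 5 N. I then wiped all three chips over the edge. The pictures taken after lifting show the deck empty and three chips in the tray.
- **Shutter:** I lifted the block over the tab, lowered it behind and pushed the tab until the block was within about 0.2 mm of its half-open position (TCP at y = 59.2 mm on the light box, target 59). It held there for over a second at about 7 N, which matches the spring at half open. The grip stayed at 17.2 mm.
- **Pointers:** both stand inside the green bands. They read y = 41.3 mm in the side view and 43.0 mm in the wrist view, against a mid-band of 42. That spread is within the 2 mm calibration, and no check failed.
- **Bystanders and limits:** the bottle, jar, beaker and turquoise look-alikes look unmoved in the final side view. I did not measure their positions. The shutter only went to about half, and the wrist forces I read stayed under 10 N.

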